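# Prop the bench kiln's lid ajar on its prop rod

## Task

The small bench kiln has to air out with its lid ajar. Lift the lid right back onto its rest, swing the prop rod on the kiln's right side all the way up to its stop, then bring the lid down gently, never letting it fall, until it rests on the prop with the rod's tip in the hole of the lid's side lug. Leave the cup, jar, wax cake and jacks round the kiln where they are.

Things in the scene. Friction and masses are not known exactly. Their poses are not given: they have to be found in the camera images.
- kiln: Small bench kiln of grey sheet metal with cream firebrick inside, fixed to the bench: body 150 mm deep (x) and 240 mm wide (y), its rim 112 mm above the bench; a grey control box on its left (+y) side reaches y = +164 mm, 98 mm high; behind it a dark bent-wire rest for the open lid rises to 182 mm. Origin: centre of its underside on the bench. x points to its back, y to its left as one stands before it, z up; the front with the lid's handle faces -x, roughly toward the robot.
- lid_hinge (a point): Middle of the lid's hinge axis, at the kiln's back edge: 78 mm behind the kiln's origin (+x) and 125 mm above the bench. The axis lies along the kiln's y.
- kiln_lid (a joint): Lid angle (rad): 0 shut, grows as the front edge rises, 1.745 (100 degrees) leaning back on its rest, where it stays by itself. In between nothing holds it: it falls. On the prop it stands at about 0.70. Lid: 25 mm thick, 244 mm wide, 0.4 to 0.9 kg; its mid-plane runs through the hinge axis and its front edge lies 157 mm from the axis.
- lid_handle (a point): Centre of the lid's round wooden bar handle, 10 mm thick and 140 mm long, parallel to the hinge and 195 mm from its axis, in the lid's mid-plane. The gap between bar and lid edge is 33 mm, open above and below, between two thin posts 124 mm apart. With the lid shut the bar is 42 mm in front of the kiln's front face and 125 mm above the bench.
- lid_hole (a point): Centre of the slotted holding hole (22 mm along the lid's depth, 14 mm across, through a plate 5 mm thick) in the steel lug on the lid's right edge; 90 mm from the hinge axis in the lid's mid-plane, at the kiln's y = -140 mm.
- kiln_prop (a joint): Prop rod angle (rad): 0 stowed, pointing forward and 30 degrees up; grows as the free end is lifted up and back; 1.396 (80 degrees on) at its stop, where it leans 20 degrees back from vertical and its tip lies in the path of the hole as the lid comes down. The pivot is stiff (about 0.05 N m): the rod stays where it is left. If it is not fully at its stop the hole may miss it. While the lid is shut its lug blocks the rod's way.
- prop_pivot (a point): Pivot of the prop rod on the kiln's right side: in the kiln's frame 25 mm in front of the origin (-x), y = -140 mm (20 mm outside the side wall), 88 mm above the bench. The rod turns about the kiln's y.
- prop_tip (a point): Point on the prop rod's axis 101 mm from the pivot, inside its 9 mm round-ended tip; the tip ends 8 mm farther on. 2.5 mm below this point (toward the pivot) is the top of a collar of 24 mm diameter and 4 mm thickness, on which the lug comes to rest; the rest of the rod is 9 mm in diameter. When propped, this point and lid_hole coincide.
- steel_cup: Dark steel cup, 66 mm wide, 38 mm high, standing in front of the kiln, to the left. Origin at the centre of its underside.
- frit_jar: Clear screw-top jar with coloured grains, 60 mm wide, 90 mm high, behind the kiln to the right. Origin at the centre of its underside.
- wax_cake: Round yellow wax cake, 68 mm wide, 21 mm high, right of the kiln. Origin at the centre of its underside.
- jacks: Steel spring tongs, 271 mm long, 15 mm high, lying behind the kiln. Origin at the centre of its underside.

How it is judged:
By the outcome, as a careful person would: the job done as asked, in the order asked, and still so for the second after the job is handed in, with the robot touching nothing.
It also fails if it takes over 64 s, if anything falls off the work surface, if the arm or the gripper's body presses on something with over 40 N, if the wrist force passes 120 N, or if a joint passes its speed limit or range.

## Robot

A 6-joint arm with a two-finger parallel gripper is mounted at the origin on a cart in front of the work surface, level with it; the furniture and walls round the work are solid. World frame = base frame: x ahead of the robot, y to its left, z up, the work surface at z = 0. Lengths are in m, angles in degrees, forces in N, time in s.
With the tool pointing down it reaches from about 0.375 to 0.9 m from the base axis. Payload 3.1 kg.
Tool frame: the origin (TCP) lies at the very end of the fingers, on their centre line; the grasp point (between the pads) lies 19 mm behind it (grip_point_offset is the distance from the TCP to the grasp point, in m); y points along the fingers, x is the direction in which the jaws open and shut, and the axes are right-handed (so a half turn about y gives the same grasp; the last joint's range is limited). The gripper opens to 87 mm and grips with 3 to 60 N. Pads are 19 mm wide; open, the fingers measure 117 mm over their backs; the gripper's body (75 mm by 190 mm) begins 51 mm behind the grasp point.
Start: joints at [60.304, 30.224, 82.088, -0, 67.689, -10.227], TCP at [0.208, 0.589, 0.223] pointing down, gripper open.
Joint ranges: [-176.69, 176.69], [-43.24, 126.21], [12.49, 139.97], [-82, 262], [0, 151.66], [-163.58, 163.58]. Speed limits (degrees/s): [159.86, 159.86, 180, 180, 180, 180].

## Interface

Orientations are given as a 3x3 rotation matrix whose columns are the frame's x, y, z axes.
In Python, from rig import * gives the robot as it stands.
- The arm moves only by the tool send_rows, never from a script. Its argument "moves" is text: rows parted by semicolons, each of 5 numbers parted by spaces: the finger opening in mm, from 0 to 87, then the shift along the tool's x, y, z in mm, then the turn about the tool's y in degrees. In form: fingers dx dy dz yaw; .... A call has 1 to 20 rows; each row shifts and turns the commanded pose from where the row before left it, along the tool's axes as they then stand; what a row does not reach is not made up. A row lasts 1/12 s, in which the tool goes at most 41.7 mm and 7.16 degrees, less where a joint would pass 70% of its speed; a pose out of reach is approached as far as the arm can. A call is refused whole if a number of a shift passes 41.7 or a number of a turn 7.16, either way. A call with a gripper value outside its range is refused whole. The fingers move at their own pace and stop on an object; the grip force is fixed at half the most. Time passes only in rows, so rows that do not move let the fingers close. It gives the time, the measured TCP pose, the force and the opening at its end, in the units of the state.
- read_state(): the state, without advancing time (a new reading comes with each control period).
- capture(name): name is "scene" or "top"; returns a dict with "image" (384x512x3 uint8, blue, green, red), "z_map" (384x512 float32, m along the optical axis (not along the pixel's ray), 0 where there is no reading), "mtx" (3x3 intrinsics, pixels), "origin" and "rotation" of the camera in the world. Camera axes: x right, y up, looking along -z (the intrinsics and any distortion apply to the point x, -y, -z); pixel columns grow to the right and rows downward; lengths in m; the calibration is good to about 2 mm. A picture is of the moment at which its call begins.
- hand_in(): hands the job in, once; it reports no verdict.
Trained networks look in a picture, given as the dict that the camera call returned (one of the last four; its "shot" number tells which), for a name from the list of things; names that differ only in an ending like _2 or _b are one class to them, and where a whole thing is asked for, a point or a joint stands for the part that bears it (a point fixed in the world has none). Each returns a list of dicts, best first, with "p" (0 to 1); they miss things now and then, are a little off and sometimes report something else, mostly with a low value. They report only what shows in the picture. A call takes as long as a camera call.
- search_frame(picture, name): "bbox" ([left, top, right, bottom] in pixels, round what is visible of it).
- masks_of(picture, name): "region" (384x512 bool, what is visible of it) and "bbox" ([left, top, right, bottom] in pixels, round what is visible of it).
- mark_of(picture, name): "pixel" ([row, column] in pixels: a listed point, or the origin of a listed thing).
The state is a dict: "time_s": time; "joint_positions": joint angles; "qvel": joint speeds; "tau": joint torques, N m; "position": TCP position; "tcp_rot": TCP orientation; "force": force on the tool from outside, world axes, zero at the start; "moment": the same for the moment, N m; "opening": opening from 0.0 (shut) to 1.0 (fully open).
Only numpy, scipy, OpenCV 4.12 (cv2) and the standard library are available. Lean on these libraries where they do the work, as an engineer would, in place of code of your own. Each camera call takes 0.05 s, during which the arm holds its last target. There are 200 camera calls.

## Working session

There is one attempt and no reset: what is moved stays moved. The work goes in short steps, Python scripts to look and compute and a tool call to move; the robot and the scene stay as the last step left them, time stands still between calls to the robot, and variables do not carry over. Pictures are saved under pics/ and viewed, about 8 in all and at most 12, crops included, and the job is handed in when it is done.

Besides the shell and the picture viewer there is one more tool, called after ">>>" by a JSON object that holds its "op" and its "data". send_rows: Moves the arm, as the interface text tells. Its arguments: {"type":"object","properties":{"moves":{"type":"string"}},"required":["moves"]}

```bash
mkdir -p pics; ls
cat > h.py <<'E'
from rig import *
import numpy as np, cv2
def world(c,px,z=None):
    r,cc=px; K=c["mtx"]
    d=np.array([(cc-K[0,2])/K[0,0],-(r-K[1,2])/K[1,1],-1.0])
    R=np.array(c["rotation"]); o=np.array(c["origin"]); dw=R@d
    if z is None: return o+dw*c["z_map"][int(round(r)),int(round(cc))]
    return o+dw*(z-o[2])/dw[2]
def proj(c,p):
    q=np.array(c["rotation"]).T@(np.array(p)-c["origin"]); K=c["mtx"]
    return (K[1,2]-K[1,1]*q[1]/-q[2], K[0,2]+K[0,0]*q[0]/-q[2])
E
python3 - <<'E'
from h import *
np.set_printoptions(precision=4,suppress=True)
s=read_state(); print(s)
ims=[]
zs=dict(kiln=0,lid_hinge=.125,lid_handle=.125,lid_hole=.125,prop_pivot=.088,prop_tip=.1385,steel_cup=0,frit_jar=0,wax_cake=0,jacks=0)
for n in("scene","top"):
    c=capture(n); cv2.imwrite(f"pics/{n}0.png",c["image"]); print(n,c["origin"],c["mtx"][0],c["rotation"])
    for k,z in zs.items():
        m=mark_of(c,k)
        for q in m[:2]: print(k,round(q["p"],2),np.round(q["pixel"]),world(c,q["pixel"],z))
E
```

```text
pics
{'time_s': 0.0, 'joint_positions': array([ 60.3038,  30.2784,  82.1558,   0.0001,  67.6884, -10.2288]), 'qvel': array([ 0.0173, -0.1152, -0.0359, -0.0171,  0.0152, -0.0567]), 'tau': array([  0.0003, -44.0037, -17.6591,   0.0634,   0.0582,  -0.0002]), 'position': array([0.2079, 0.5886, 0.2216]), 'tcp_rot': array([[ 0.3333, -0.0011, -0.9428],
       [ 0.9428, -0.0019,  0.3333],
       [-0.0021, -1.    ,  0.0004]]), 'force': array([ 0.6927,  0.285 , -0.2256]), 'moment': array([-0.0024,  0.0019, -0.0371]), 'opening': 1.0023886435683278}
scene [-0.0271 -0.9682  1.2271] [462.6104   0.     259.1107] [[ 0.7786  0.4739 -0.4113]
 [-0.6274  0.5758 -0.5243]
 [-0.0116  0.6663  0.7456]]
kiln 0.87 [203. 237.] [ 0.5521 -0.1049  0.    ]
kiln 0.61 [192. 298.] [ 0.7484 -0.2022  0.    ]
lid_hinge 0.59 [180. 256.] [ 0.5991 -0.1572  0.125 ]
lid_hinge 0.47 [215. 246.] [ 0.4855 -0.249   0.125 ]
lid_handle 0.67 [190. 201.] [ 0.4361 -0.0744  0.125 ]
lid_handle 0.22 [185. 172.] [ 0.3739 -0.0002  0.125 ]
lid_hole 0.71 [215. 245.] [ 0.4834 -0.2472  0.125 ]
prop_pivot 0.94 [226. 242.] [ 0.4649 -0.2509  0.088
[... 418 characters left out ...]
.0056]
 [-0.007   0.0957  0.9954]]
kiln 0.83 [208. 226.] [ 0.5506 -0.1139  0.    ]
lid_hinge 0.83 [182. 235.] [ 0.6239 -0.1505  0.125 ]
lid_handle 0.72 [247. 212.] [ 0.4251 -0.0777  0.125 ]
lid_hole 0.81 [223. 270.] [ 0.4949 -0.255   0.125 ]
prop_pivot 0.61 [234. 265.] [ 0.4619 -0.2415  0.088 ]
prop_pivot 0.49 [226. 271.] [ 0.4871 -0.2606  0.088 ]
prop_tip 0.6 [260. 261.] [ 0.382  -0.2247  0.1385]
steel_cup 0.81 [247. 161.] [0.4239 0.1081 0.    ]
frit_jar 0.79 [163. 312.] [ 0.7015 -0.4124  0.    ]
frit_jar 0.5 [249. 164.] [0.4144 0.0965 0.    ]
wax_cake 0.72 [192. 338.] [ 0.6019 -0.4949  0.    ]
jacks 0.78 [153. 257.] [ 0.74   -0.2217  0.    ]
jacks 0.74 [164. 311.] [ 0.6978 -0.4088  0.    ]
```

```bash
cat >> h.py <<'E'
def cloud(c):
    K=c["mtx"]; z=c["z_map"].astype(float); r,cc=np.mgrid[0:384,0:512]
    d=np.stack([(cc-K[0,2])/K[0,0],-(r-K[1,2])/K[1,1],-np.ones_like(z)],-1)*z[...,None]
    return d@np.array(c["rotation"]).T+np.array(c["origin"])
E
python3 - <<'E'
from h import *
np.set_printoptions(precision=4,suppress=True)
for n in("scene","top"):
    c=capture(n); P=cloud(c); ok=c["z_map"]>0
    m=ok&(abs(P[...,2]-.1375)<.006)&(P[...,0]>.35)&(P[...,0]<.75)&(abs(P[...,1]+.11)<.25)
    m=cv2.morphologyEx(m.astype(np.uint8),cv2.MORPH_OPEN,np.ones((9,9)))
    k,l,st,_=cv2.connectedComponentsWithStats(m); i=1+np.argmax(st[1:,4]); p=P[l==i]
    print(n,len(p),p.mean(0),np.median(p[:,2]),cv2.minAreaRect((p[:,:2]*1000).astype(np.float32)))
    im=c["image"]; cr=im[130:300,110:370] 
    cv2.imwrite(f"pics/{n}1.png",cv2.resize(cr,None,fx=3,fy=3,interpolation=cv2.INTER_CUBIC))
E
```

```text
scene 1553 [ 0.5264 -0.137   0.1372] 0.13713113980881708 ((543.5139770507812, -119.06689453125), (233.7416534423828, 154.16619873046875), 67.87705993652344)
top 3524 [ 0.5328 -0.1229  0.1368] 0.13676476086184042 ((535.6433715820312, -122.96742248535156), (245.936279296875, 156.37344360351562), 70.87369537353516)
```

View pics/scene0.png

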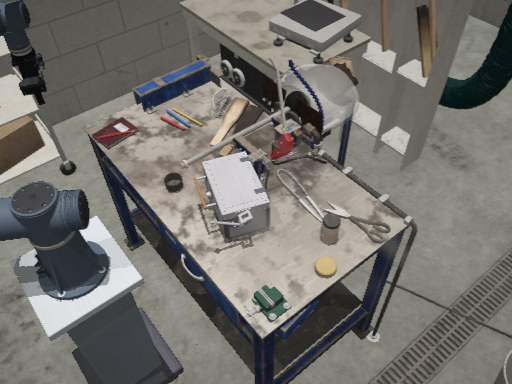

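View pics/top1.png

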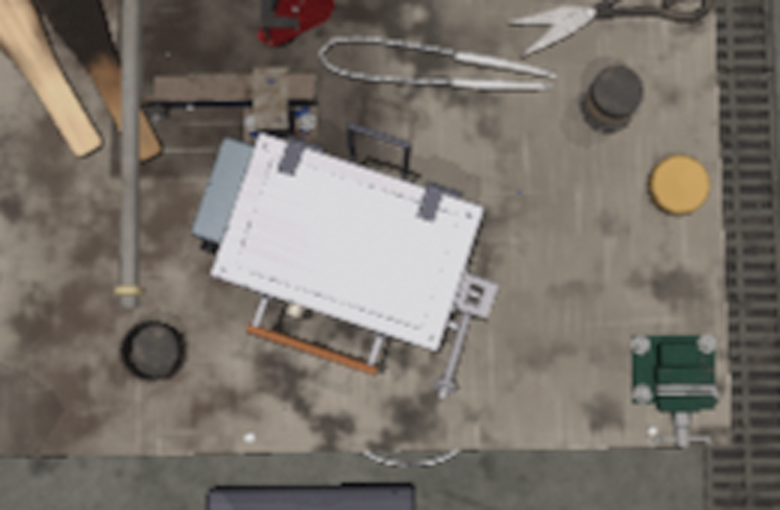

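The picture shows the kiln shut, with the orange handle at crop (248,329)–(377,371). The prop rod is stowed at the right, crop (445,390)–(470,310). The cup is at front left. A pipe runs over the left side, so I'll check its height while refining the handle.

Run:
```python
from h import *
np.set_printoptions(precision=4,suppress=True)
for n in("scene","top"):
    c=capture(n); P=cloud(c); hsv=cv2.cvtColor(c["image"],cv2.COLOR_BGR2HSV)
    m=(hsv[...,0]>4)&(hsv[...,0]<18)&(hsv[...,1]>120)
    r0,c0=map(int,proj(c,[.425,-.085,.125])); w=np.zeros_like(m); w[r0-28:r0+28,c0-32:c0+32]=1
    m&=w; k,l,st,_=cv2.connectedComponentsWithStats(m.astype(np.uint8)); i=1+np.argmax(st[1:,4])
    rr,cc=np.nonzero(l==i); W=np.array([world(c,(a,b),.127) for a,b in zip(rr,cc)])
    print(n,len(rr),cv2.minAreaRect((W[:,:2]*1000).astype(np.float32)), np.median(P[l==i][:,2]))
    u=np.linalg.svd(W[:,:2]-W[:,:2].mean(0))[2][0]; print(W.mean(0),np.degrees(np.arctan2(*u[::-1]))%180)
    if n=="top":
        ok=c["z_map"]>0
        for x in np.arange(.2,.8,.1):
            print(round(x,1),[ (round(y,1),round(float(P[...,2][ok&(abs(P[...,0]-x)<.05)&(abs(P[...,1]-y)<.05)].max(initial=-1)),2)) for y in np.arange(-.5,.65,.1)])
```

```text
Traceback (most recent call last):
ValueError: attempt to get argmax of an empty sequence
```

Run:
```python
from h import *
np.set_printoptions(precision=4,suppress=True)
for n in("scene","top"):
    c=capture(n); P=cloud(c); hsv=cv2.cvtColor(c["image"],cv2.COLOR_BGR2HSV)
    m=(hsv[...,0]>3)&(hsv[...,0]<20)&(hsv[...,1]>85)
    r0,c0=map(int,proj(c,[.425,-.085,.125])); print(n,r0,c0); w=np.zeros_like(m); w[r0-28:r0+28,c0-32:c0+32]=1
    m&=w; k,l,st,_=cv2.connectedComponentsWithStats(m.astype(np.uint8),connectivity=8)
    if k>1:
        i=1+np.argmax(st[1:,4])
        rr,cc=np.nonzero(l==i); W=np.array([world(c,(a,b),.127) for a,b in zip(rr,cc)])
        print(len(rr),cv2.minAreaRect((W[:,:2]*1000).astype(np.float32)), np.median(P[l==i][:,2]))
        u=np.linalg.svd(W[:,:2]-W[:,:2].mean(0))[2][0]; print(W.mean(0),np.degrees(np.arctan2(*u[::-1]))%180)
    if n=="top":
        ok=c["z_map"]>0
        for x in np.arange(.2,.8,.1):
            print(round(x,1),[ (float(round(y,1)),round(float(P[...,2][ok&(abs(P[...,0]-x)<.05)&(abs(P[...,1]-y)<.05)].max(initial=-1)),2)) for y in np.arange(-.5,.65,.1)])
```

```text
scene 193 199
95 ((427.01348876953125, -82.83682250976562), (139.7880859375, 9.933307647705078), 69.78157806396484) 0.12777813104305724
[ 0.4256 -0.0862  0.127 ] 70.46496618780189
top 246 214
155 ((427.8360595703125, -82.34093475341797), (137.9844207763672, 10.508864402770996), 70.92603302001953) 0.1275743331394643
[ 0.4275 -0.0816  0.127 ] 70.80287482836341
0.2 [(-0.5, -0.79), (-0.4, -0.79), (-0.3, -0.78), (-0.2, -0.69), (-0.1, -0.69), (-0.0, -0.69), (0.1, -0.69), (0.2, -0.69), (0.3, -0.78), (0.4, -0.79), (0.5, -0.78), (0.6, -0.79)]
0.3 [(-0.5, 0.05), (-0.4, 0.04), (-0.3, 0.01), (-0.2, 0.01), (-0.1, 0.0), (-0.0, 0.01), (0.1, 0.01), (0.2, 0.01), (0.3, 0.01), (0.4, 0.02), (0.5, 0.02), (0.6, 0.01)]
0.4 [(-0.5, 0.07), (-0.4, 0.07), (-0.3, 0.01), (-0.2, 0.15), (-0.1, 0.14), (-0.0, 0.13), (0.1, 0.04), (0.2, 0.01), (0.3, 0.01), (0.4, 0.02), (0.5, 0.03), (0.6, 0.02)]
0.5 [(-0.5, 0.01), (-0.4, 0.01), (-0.3, 0.14), (-0.2, 0.14), (-0.1, 0.14), (-0.0, 0.14), (0.1, 0.07), (0.2, 0.01), (0.3, 0.01), (0.4, 0.02), (0.5, 0.08), (0.6, 0.09)]
0.6 [(-0.5, 0.03), (-0.4, 0.01), (-0.3, 0.14), (-0.2, 0.18), (-0.1, 0.18), (-0.0, 0.14), (0.1, 0.07), (0.2, 0.02), (0.3, 0.02), (0.4, 0.02), (0.5, 0.09), (0.6, 0.09)]
0.7 [(-0.5, 0.01), (-0.4, 0.09), (-0.3, 0.02), (-0.2, 0.02), (-0.1, 0.1), (-0.0, 0.1), (0.1, 0.09), (0.2, 0.02), (0.3, 0.01), (0.4, 0.02), (0.5, 0.09), (0.6, 0.09)]
0.8 [(-0.5, 0.01), (-0.4, 0.02), (-0.3, 0.02), (-0.2, 0.02), (-0.1, 0.18), (-0.0, 0.31), (0.1, 0.07), (0.2, 0.02), (0.3, 0.05), (0.4, 0.06), (0.5, 0.09), (0.6, 0.09)]
```

>>> {"op": "send_rows", "data": {"moves": "87 0 0 0 7;87 0 0 0 7;87 0 0 0 7;87 0 0 0 7;87 0 0 0 7;87 0 0 0 7;87 0 0 0 7;87 0 0 0 7;87 0 0 0 7;87 0 0 0 7;87 0 0 0 7;87 0 0 0 7;87 0 0 0 5.7;32 17 0 -22.5 0;32 17 0 -22.5 0;32 17 0 -22.5 0;32 17 0 -22.5 0;32 17 0 -22.5 0;32 17 0 -22.5 0;32 17 0 -22.5 0"}}

```text
time_s: 3.02
position: [0.2692, 0.4002, 0.2227]
tcp_rot: [[0.945, 0.0, 0.328], [-0.328, 0.0, 0.945], [0.0, -1.0, 0.0]]
force: [1.2, 0.1, -0.4]
opening: 0.557
```

>>> {"op": "send_rows", "data": {"moves": "32 17 0 -22.5 0;32 17 0 -22.5 0;32 17 0 -22.5 0;32 17 0 -22.5 0;32 17 0 -22.5 0;32 17 0 -22.5 0;32 17 0 -22.5 0;32 17 0 -22.5 0;32 17 0 -22.5 0;32 17 0 -22.5 0;32 17 0 -22.5 0;32 17 0 -22.5 0;32 17 0 -22.5 0;32 17 0 -22.5 0;32 17 0 -22.5 0;32 17 0 -22.5 0;32 0 0 0 0;32 0 0 0 0"}}

```text
time_s: 4.52
position: [0.4083, -0.0292, 0.2227]
tcp_rot: [[0.944, 0.001, 0.331], [-0.331, -0.0, 0.944], [0.001, -1.0, 0.0]]
force: [-0.4, 1.0, -1.0]
opening: 0.366
```

```bash
cat >> h.py <<'E'
KO=np.array([.538,-.121,0]); a=np.radians(-19.2)
KR=np.array([[np.cos(a),-np.sin(a),0],[np.sin(a),np.cos(a),0],[0,0,1]])
def st():
    s=read_state(); R=s["tcp_rot"]; p=KR.T@(s["position"]-KO)
    print("t",round(s["time_s"],2),"TCP kiln mm",np.round(p*1000,1),"yaw",round(float(np.degrees(np.arctan2(R[1,0],R[0,0]))),2),"F kiln",np.round(KR.T@s["force"],1),"open",round(s["opening"]*87,1),"q",np.round(s["joint_positions"]))
    return s
E
python3 -c "
from h import *
st()"
```

```text
t 4.52 TCP kiln mm [-152.6   44.   222.7] yaw -19.35 F kiln [-0.7  0.8 -1. ] open 31.9 q [-20.  14. 111.   0.  55.  -0.]
```

>>> {"op": "send_rows", "data": {"moves": "32 12 0 -14.5 0;32 12 0 -14.5 0;32 11.6 0 -15 0;32 0 20 0 0;32 0 20 0 0;32 0 10 0 0;32 0 0 0 0;32 0 0 0 0"}}

```text
time_s: 5.18
position: [0.4262, -0.08, 0.1723]
tcp_rot: [[0.945, -0.002, 0.327], [-0.327, 0.001, 0.945], [-0.002, -1.0, 0.0]]
force: [-0.2, -0.1, -0.0]
opening: 0.372
```

```bash
python3 -c "
from h import *
st()
ims=[]
for n in ('scene','top'):
    c=capture(n); r,cc=map(int,proj(c,[.43,-.09,.15])); ims.append(cv2.resize(c['image'][r-45:r+45,cc-45:cc+45],(400,400),interpolation=cv2.INTER_CUBIC))
cv2.imwrite('pics/g1.png',np.hstack(ims))"
```

```text
t 5.18 TCP kiln mm [-119.1    1.9  172.3] yaw -19.1 F kiln [-0.2 -0.1 -0. ] open 32.4 q [-25.  20. 112.   0.  48.  -6.]
```

View pics/g1.png

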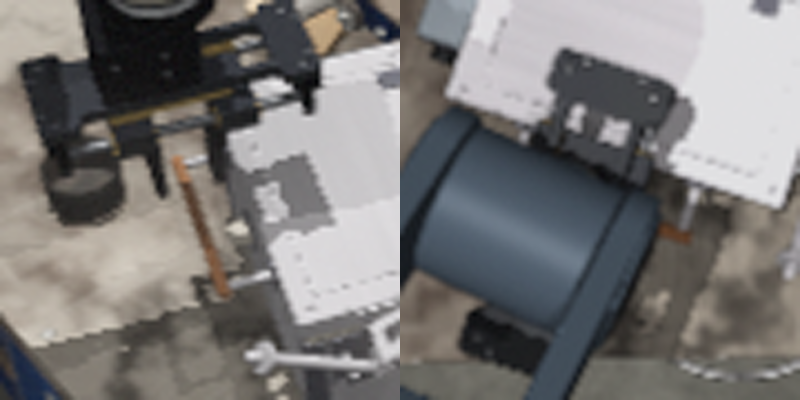

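The fingers (scene crop (160,185) and (222,150)) hang on either side of the bar's line, so I'll descend and grip.

>>> {"op": "send_rows", "data": {"moves": "32 2 15 -2 0;32 0 15 0 0;32 0 15 0 0;32 0 15 0 0;32 0 2.5 0 0;32 0 0 0 0;0 0 0 0 0;0 0 0 0 0;0 0 0 0 0;0 0 0 0 0;0 0 0 0 0;0 0 0 0 0"}}

```text
time_s: 6.28
position: [0.4278, -0.0836, 0.1106]
tcp_rot: [[0.945, -0.0, 0.328], [-0.328, -0.0, 0.945], [-0.0, -1.0, -0.0]]
force: [-2.3, 0.5, 5.9]
opening: 0.102
```

```bash
python3 -c "
from h import *
st()
R=195
p=None
for i,th in enumerate(np.radians(np.arange(0,101,4))):
    q=np.array([78-R*np.cos(th),125+R*np.sin(th)])
    if p is not None: print(round(np.degrees(th)),np.round([q[0]-p[0],-(q[1]-p[1])],1),np.round(q))
    p=q
"
```

```text
t 6.28 TCP kiln mm [-116.4   -1.   110.6] yaw -19.16 F kiln [-2.4 -0.3  5.9] open 8.9 q [-26.  28. 115.  -0.  38.  -7.]
4 [  0.5 -13.6] [-117.  139.]
8 [  1.4 -13.5] [-115.  152.]
12 [  2.4 -13.4] [-113.  166.]
16 [  3.3 -13.2] [-109.  179.]
20 [  4.2 -12.9] [-105.  192.]
24 [  5.1 -12.6] [-100.  204.]
28 [  6.  -12.2] [-94. 217.]
32 [  6.8 -11.8] [-87. 228.]
36 [  7.6 -11.3] [-80. 240.]
40 [  8.4 -10.7] [-71. 250.]
44 [  9.1 -10.1] [-62. 260.]
48 [ 9.8 -9.5] [-52. 270.]
52 [10.4 -8.7] [-42. 279.]
56 [11. -8.] [-31. 287.]
60 [11.5 -7.2] [-20. 294.]
64 [12.  -6.4] [ -7. 300.]
68 [12.4 -5.5] [  5. 306.]
72 [12.8 -4.7] [ 18. 310.]
76 [13.1 -3.8] [ 31. 314.]
80 [13.3 -2.8] [ 44. 317.]
84 [13.5 -1.9] [ 58. 319.]
88 [13.6 -0.9] [ 71. 320.]
92 [13.6 -0. ] [ 85. 320.]
96 [13.6  0.9] [ 98. 319.]
100 [13.5  1.9] [112. 317.]
```

>>> {"op": "send_rows", "data": {"moves": "0 .5 -13.6 0 0;0 1.4 -13.5 0 0;0 2.4 -13.4 0 0;0 3.3 -13.2 0 0;0 4.2 -12.9 0 0;0 5.1 -12.6 0 0;0 6 -12.2 0 0;0 6.8 -11.8 0 0;0 7.6 -11.3 0 0;0 8.4 -10.7 0 0;0 0 0 0 0"}}

```text
time_s: 7.2
position: [0.4686, -0.0979, 0.2362]
tcp_rot: [[0.945, -0.007, 0.328], [-0.328, 0.002, 0.945], [-0.007, -1.0, -0.001]]
force: [-6.0, 1.1, 3.1]
opening: 0.102
```

```bash
python3 -c "
from h import *
st()"
```

```text
t 7.2 TCP kiln mm [-73.1  -1.  236.2] yaw -19.14 F kiln [-6.  -0.9  3.1] open 8.9 q [-25.  18. 101.  -0.  61.  -6.]
```

>>> {"op": "send_rows", "data": {"moves": "0 9.1 -10.1 0 0;0 9.8 -9.5 0 0;0 10.4 -8.7 0 0;0 11 -8 0 0;0 11.5 -7.2 0 0;0 12 -6.4 0 0;0 12.4 -5.5 0 0;0 12.8 -4.7 0 0;0 13.1 -3.8 0 0;0 13.3 -2.8 0 0;0 13.5 -1.9 0 0;0 13.6 -.9 0 0;0 10 0 0 0;0 8 0.5 0 0;0 0 0 0 0"}}

```text
time_s: 8.45
position: [0.6247, -0.1527, 0.3053]
tcp_rot: [[0.944, 0.003, 0.329], [-0.329, -0.002, 0.944], [0.004, -1.0, -0.001]]
force: [-0.8, -0.8, 5.8]
opening: 0.101
```

```bash
python3 -c "
from h import *
st()"
```

```text
t 8.45 TCP kiln mm [ 92.3  -1.4 305.3] yaw -19.19 F kiln [-0.5 -1.   5.8] open 8.8 q [-24.  27.  74.  -0.  79.  -4.]
```

>>> {"op": "send_rows", "data": {"moves": "0 6 0.3 0 0;0 5 0.5 0 0;0 4 0.6 0 0;0 4 0.6 0 0;0 0 0 0 0;0 0 0 0 0"}}

```text
time_s: 8.95
position: [0.6417, -0.1586, 0.3028]
tcp_rot: [[0.944, 0.002, 0.329], [-0.329, -0.002, 0.944], [0.002, -1.0, -0.001]]
force: [-1.1, -2.1, 5.4]
opening: 0.104
```

```bash
python3 -c "
from h import *
st()"
```

```text
t 8.95 TCP kiln mm [110.2  -1.4 302.8] yaw -19.18 F kiln [-0.4 -2.3  5.4] open 9.0 q [-24.  29.  71.  -0.  80.  -4.]
```

>>> {"op": "send_rows", "data": {"moves": "0 2 0.3 0 0;0 2 0.4 0 0;0 0 0 0 0;0 0 0 0 0"}}

```text
time_s: 9.28
position: [0.6437, -0.1593, 0.3023]
tcp_rot: [[0.945, -0.002, 0.328], [-0.328, -0.001, 0.945], [-0.001, -1.0, -0.001]]
force: [-2.5, -1.7, 7.4]
opening: 0.102
```

```bash
python3 -c "
from h import *
st()
c=capture('scene'); r,cc=map(int,proj(c,KO+[0,0,.2])); cv2.imwrite('pics/l1.png',cv2.resize(c['image'][r-80:r+80,cc-100:cc+100],None,fx=3.5,fy=3.5,interpolation=cv2.INTER_CUBIC))"
```

```text
t 9.28 TCP kiln mm [112.5  -1.4 302.3] yaw -19.18 F kiln [-1.8 -2.4  7.4] open 8.8 q [-24.  29.  71.  -0.  80.  -4.]
```

View pics/l1.png

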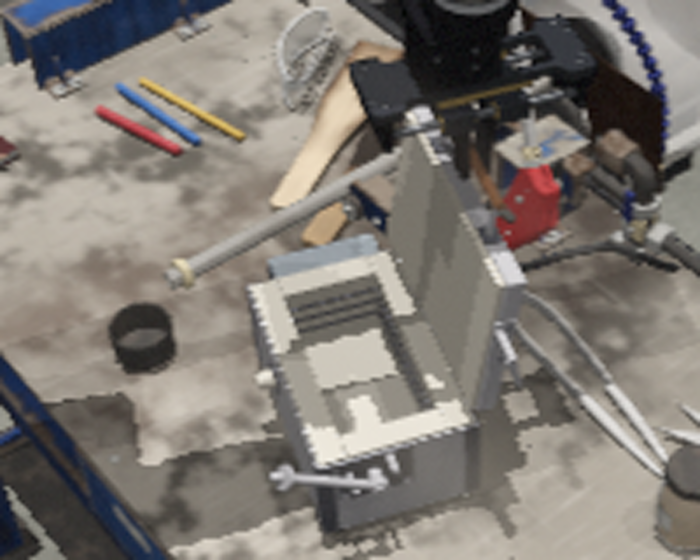

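>>> {"op": "send_rows", "data": {"moves": "0 2 0.3 0 0;0 0 0 0 0;30 0 0 0 0;30 0 0 0 0;30 0 0 0 0;30 0 -10 0 0;30 0 -20 0 0;30 0 -25 0 0;30 0 -25 0 0"}}

```text
time_s: 10.08
position: [0.6465, -0.1593, 0.3816]
tcp_rot: [[0.945, -0.001, 0.328], [-0.328, 0.001, 0.945], [-0.002, -1.0, 0.001]]
force: [-0.8, 0.0, 0.9]
opening: 0.341
```

>>> {"op": "send_rows", "data": {"moves": "60 -22 0 -14 0;60 -22 0 -14 0;60 -22 0 -14 0;60 -22 0 -14 0;60 -22 0 -14 0;60 -22 0 -14 0;60 -22 0 -14 0;60 -22 0 -14 0;60 -22 0 -14 0;60 -22 0 -13 0;60 0 0 0 0"}}

```text
time_s: 11.0
position: [0.3898, -0.2186, 0.3816]
tcp_rot: [[0.944, -0.002, 0.331], [-0.331, 0.0, 0.944], [-0.002, -1.0, -0.001]]
force: [0.2, -0.2, 0.6]
opening: 0.686
```

>>> {"op": "send_rows", "data": {"moves": "60 0 0 0 7;60 0 0 0 7;60 0 0 0 7;60 0 0 0 7;60 0 0 0 7;60 0 0 0 7;60 0 0 0 7;60 0 0 0 7;60 0 0 0 7;60 0 0 0 7;60 0 0 0 7;60 0 0 0 7;60 0 0 0 6;60 0 0 0 0"}}

```text
time_s: 12.17
position: [0.3939, -0.2187, 0.3816]
tcp_rot: [[-0.33, 0.001, 0.944], [-0.944, -0.0, -0.33], [-0.0, -1.0, 0.001]]
force: [0.5, 0.1, -0.0]
opening: 0.689
```

Run:
```python
from h import *
st(); ims=[]
rays=[]
for n in('scene','top'):
    c=capture(n)
    pr=KO+KR@np.array([-.1125,-.14,.1385])
    print(n,'pred tip px',np.round(proj(c,pr),1))
    for k,z in(('prop_tip',.1385),('prop_pivot',.088),('lid_handle',.317)):
        for q in mark_of(c,k)[:1]: print(k,round(q['p'],2),np.round(q['pixel'],1),np.round(1000*KR.T@(world(c,q['pixel'],z)-KO)))
    r,cc=map(int,proj(c,pr)); ims.append(cv2.resize(c['image'][max(r-45,0):r+45,cc-45:cc+45],(400,400),interpolation=cv2.INTER_CUBIC))
cv2.imwrite('pics/r1.png',np.hstack(ims))
```

```text
t 12.17 TCP kiln mm [-103.9 -139.6  381.6] yaw -109.24 F kiln [ 0.4  0.2 -0. ] open 59.9 q [-43.   6.  92.   0.  81.  66.]
scene pred tip px [222.  212.8]
prop_tip 0.61 [218.4 214.9] [-103. -129.  139.]
prop_pivot 0.75 [224.3 241.3] [ -25. -140.   88.]
lid_handle 0.83 [126.9 265.5] [111.  14. 317.]
top pred tip px [259.3 257.8]
prop_pivot 0.72 [233.8 265.3] [ -32. -139.   88.]
lid_handle 0.84 [163.4 234.7] [112.   1. 317.]
```

View pics/r1.png

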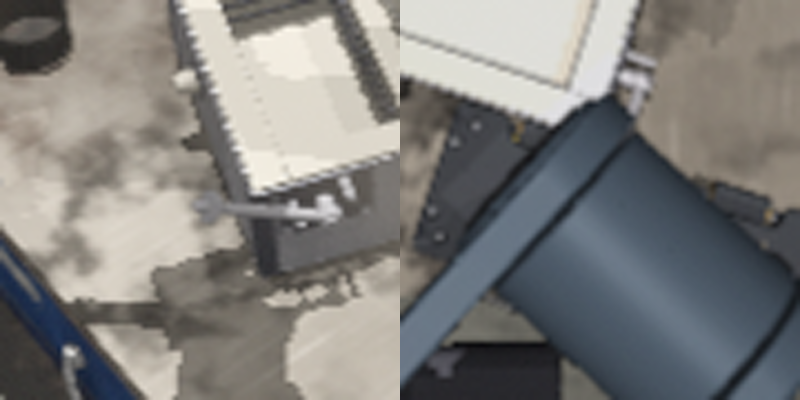

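>>> {"op": "send_rows", "data": {"moves": "60 0 30 -1 0;60 0 30 -1 0;60 0 30 -1 0;60 0 30 -1 0;60 0 30 -1 0;60 0 30 0 0;60 0 30 0 0;60 0 20 0 0;60 0 15 0 0;60 0 10 0 0;60 0 5 0 0;60 0 0 0 0"}}

```text
time_s: 13.57
position: [0.388, -0.2168, 0.1204]
tcp_rot: [[-0.328, -0.001, 0.945], [-0.945, 0.001, -0.328], [-0.001, -1.0, -0.002]]
force: [-0.6, -0.0, 0.1]
opening: 0.69
```

Run:
```python
from h import *
st(); 
c=capture('scene')
r,cc=map(int,proj(c,KO+KR@np.array([-.1125,-.14,.1385]))); cv2.imwrite('pics/r2.png',cv2.resize(c['image'][r-45:r+45,cc-50:cc+50],None,fx=6,fy=6,interpolation=cv2.INTER_CUBIC))
```

```text
t 13.57 TCP kiln mm [-110.1 -139.8  120.4] yaw -109.16 F kiln [-0.5 -0.2  0.1] open 60.0 q [-44.  27. 113.   0.  40.  65.]
```

View pics/r2.png

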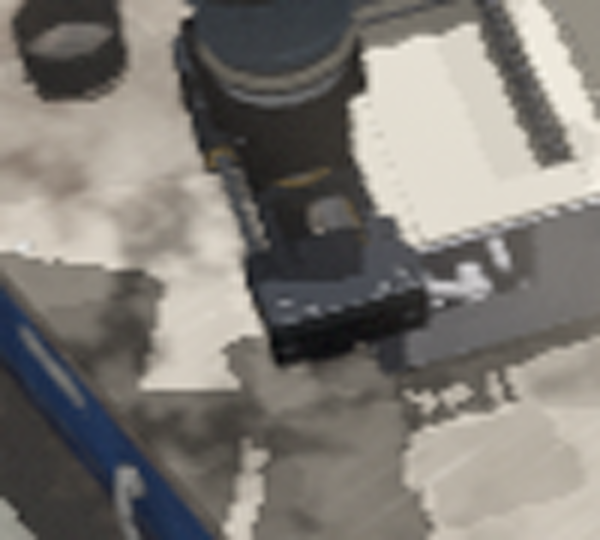

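The tool hides the rod here, so the finger opening after closing will show whether I have it.

>>> {"op": "send_rows", "data": {"moves": "30 0 0 0 0;30 0 0 0 0;0 0 0 0 0;0 0 0 0 0;0 0 0 0 0;0 0 0 0 0;0 0 0 0 0"}}

```text
time_s: 14.2
position: [0.3884, -0.2168, 0.1214]
tcp_rot: [[-0.329, 0.0, 0.944], [-0.944, 0.0, -0.329], [-0.001, -1.0, 0.0]]
force: [1.9, 0.3, 1.1]
opening: 0.251
```

Run:
```python
from h import *
st()
R=96.5;p=None
for d in range(0,81,5):
    a=np.radians(30+d); q=np.array([-25-R*np.cos(a),88+R*np.sin(a)])
    if p is not None: print(d,np.round([-(q[1]-p[1]),q[0]-p[0]],1),np.round(q))
    p=q
```

```text
t 14.2 TCP kiln mm [-109.8 -139.7  121.4] yaw -109.2 F kiln [1.7 0.9 1.1] open 21.8 q [-44.  27. 113.   0.  40.  66.]
5 [-7.1  4.5] [-104.  143.]
10 [-6.7  5.1] [-99. 150.]
15 [-6.2  5.7] [-93. 156.]
20 [-5.7  6.2] [-87. 162.]
25 [-5.1  6.7] [-80. 167.]
30 [-4.5  7.1] [-73. 172.]
35 [-3.9  7.5] [-66. 175.]
40 [-3.2  7.8] [-58. 179.]
45 [-2.5  8. ] [-50. 181.]
50 [-1.8  8.2] [-42. 183.]
55 [-1.1  8.3] [-33. 184.]
60 [-0.4  8.4] [-25. 184.]
65 [0.4 8.4] [-17. 184.]
70 [1.1 8.3] [ -8. 183.]
75 [1.8 8.2] [ -0. 181.]
80 [2.5 8. ] [  8. 179.]
```

>>> {"op": "send_rows", "data": {"moves": "0 0 -7.1 4.5 0;0 0 -6.7 5.1 0;0 0 -6.2 5.7 0;0 0 -5.7 6.2 0;0 0 -5.1 6.7 0;0 0 -4.5 7.1 0;0 0 -3.9 7.5 0;0 0 -3.2 7.8 0;0 0 -2.5 8 0;0 0 0 0 0"}}

```text
time_s: 15.03
position: [0.446, -0.237, 0.1671]
tcp_rot: [[-0.329, 0.003, 0.944], [-0.944, -0.001, -0.329], [-0.0, -1.0, 0.003]]
force: [-0.9, 2.5, 5.6]
opening: 0.25
```

Run:
```python
from h import *
st()
```

```text
t 15.03 TCP kiln mm [ -48.8 -139.8  167.1] yaw -109.18 F kiln [-1.7  2.1  5.6] open 21.7 q [-41.  26. 103.   0.  52.  68.]
```

>>> {"op": "send_rows", "data": {"moves": "0 0 -1.8 8.2 0;0 0 -1.1 8.3 0;0 0 -0.4 8.4 0;0 0 0.4 8.4 0;0 0 1.1 8.3 0;0 0 1.8 6 0;0 0 1.8 5 0;0 0 1 4 0;0 0 0 0 0;0 0 0 0 0"}}

```text
time_s: 15.87
position: [0.4997, -0.2559, 0.1639]
tcp_rot: [[-0.329, 0.005, 0.944], [-0.944, -0.002, -0.329], [0.0, -1.0, 0.005]]
force: [2.6, 0.7, 6.0]
opening: 0.248
```

Run:
```python
from h import *
st()
```

```text
t 15.87 TCP kiln mm [   8.2 -140.   163.9] yaw -109.18 F kiln [2.2 1.5 6. ] open 21.6 q [-39.  30.  95.   0.  55.  71.]
```

>>> {"op": "send_rows", "data": {"moves": "0 0 0.7 2 0;0 0 0.7 2 0;0 0 0 0 0;0 0 0 0 0"}}

```text
time_s: 16.2
position: [0.5013, -0.2564, 0.1631]
tcp_rot: [[-0.328, 0.001, 0.945], [-0.945, -0.001, -0.328], [0.0, -1.0, 0.001]]
force: [-2.5, 3.3, 11.7]
opening: 0.252
```

Run:
```python
from h import *
st()
```

```text
t 16.2 TCP kiln mm [   9.9 -139.9  163.1] yaw -109.15 F kiln [-3.4  2.3 11.7] open 22.0 q [-38.  30.  94.  -0.  56.  71.]
```

>>> {"op": "send_rows", "data": {"moves": "0 0 0 3 0;0 0 0 2 0;0 0 0 0 0;0 0 0 0 0"}}

```text
time_s: 16.53
position: [0.5016, -0.2564, 0.1629]
tcp_rot: [[-0.327, -0.009, 0.945], [-0.945, 0.003, -0.327], [0.0, -1.0, -0.01]]
force: [-11.4, 3.5, 18.8]
opening: 0.252
```

Run:
```python
from h import *
st()
```

```text
t 16.53 TCP kiln mm [  10.2 -139.8  162.9] yaw -109.08 F kiln [-11.9  -0.4  18.8] open 21.9 q [-38.  30.  94.  -0.  56.  71.]
```

>>> {"op": "send_rows", "data": {"moves": "60 0 0 0 0;60 0 0 0 0;60 0 0 0 0;60 0 0 0 0;60 0 -10 0 0;60 0 -25 0 0;60 0 -30 0 0;60 0 -30 0 0;60 0 -30 0 0;60 0 -30 -10 0;60 0 -30 -10 0;60 0 -30 -10 0;60 0 0 0 0"}}

```text
time_s: 17.62
position: [0.4787, -0.2494, 0.3844]
tcp_rot: [[-0.328, 0.01, 0.945], [-0.945, -0.009, -0.328], [0.005, -1.0, 0.012]]
force: [0.4, -0.2, 0.8]
opening: 0.69
```

Run:
```python
from h import *
st(); ims=[]
for n in('scene','top'):
    c=capture(n); pr=KO+KR@np.array([.0095,-.14,.1829])
    print(n,np.round(proj(c,pr),1),[(round(q['p'],2),np.round(q['pixel'],1),np.round(1000*KR.T@(world(c,q['pixel'],.183)-KO))) for q in mark_of(c,'prop_tip')[:1]])
    r,cc=map(int,proj(c,pr)); ims.append(cv2.resize(c['image'][r-45:r+45,cc-45:cc+45],(400,400),interpolation=cv2.INTER_CUBIC))
cv2.imwrite('pics/p1.png',np.hstack(ims))
```

```text
t 17.62 TCP kiln mm [ -13.8 -140.7  384.4] yaw -109.17 F kiln [ 0.4 -0.   0.8] open 60.1 q [-39.  14.  82.  -0.  83.  70.]
scene [201.5 251.2] [(0.51, array([199.4, 250.4]), array([  10., -132.,  183.]))]
top [220.1 271.3] []
```

View pics/p1.png

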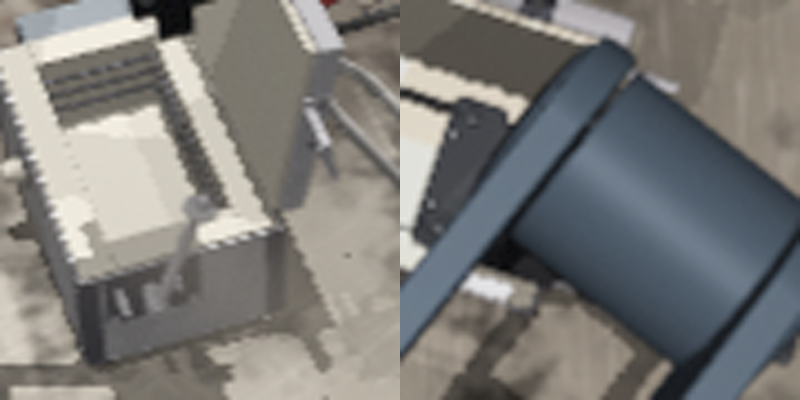

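The rod stands up with its tip where predicted (scene crop (200,203)), and the lid is still on its rest. Next I go back to the handle.

>>> {"op": "send_rows", "data": {"moves": "30 0 0 0 -7;30 0 0 0 -7;30 0 0 0 -7;30 0 0 0 -7;30 0 0 0 -7;30 0 0 0 -7;30 0 0 0 -7;30 0 0 0 -7;30 0 0 0 -7;30 0 0 0 -7;30 0 0 0 -7;30 0 0 0 -7;30 0 0 0 -6;30 0 0 0 0"}}

```text
time_s: 18.98
position: [0.4769, -0.2477, 0.3749]
tcp_rot: [[0.945, -0.003, 0.327], [-0.327, 0.003, 0.945], [-0.004, -1.0, 0.001]]
force: [-0.3, 0.5, -0.8]
opening: 0.344
```

>>> {"op": "send_rows", "data": {"moves": "30 21 0 23 0;30 21 0 23 0;30 21 0 23 0;30 21 0 23 0;30 21 0 23 0;30 21 0 23 0;30 0 0 0 0;30 0 0 0 0"}}

```text
time_s: 19.65
position: [0.6422, -0.1578, 0.3745]
tcp_rot: [[0.945, -0.004, 0.328], [-0.328, 0.001, 0.945], [-0.004, -1.0, -0.0]]
force: [-1.2, -0.3, -0.1]
opening: 0.348
```

Run:
```python
from h import *
st(); ims=[]
```

```text
t 19.65 TCP kiln mm [110.5  -0.5 374.5] yaw -19.15 F kiln [-1.  -0.7 -0.1] open 30.3 q [-23.  27.  64.  -0.  89.  -4.]
```

>>> {"op": "send_rows", "data": {"moves": "30 2.5 20 0 0;30 0 20 0 0;30 0 20 0 0;30 0 12 0 0;30 0 0 0 0;0 0 0 0 0;0 0 0 0 0;0 0 0 0 0;0 0 0 0 0;0 0 0 0 0"}}

```text
time_s: 20.48
position: [0.6435, -0.16, 0.3063]
tcp_rot: [[0.944, -0.0, 0.329], [-0.329, -0.001, 0.944], [0.0, -1.0, -0.001]]
force: [-2.3, 0.5, 4.2]
opening: 0.099
```

Run:
```python
from h import *
st()
R=195;p=None
for d in [100,97]+list(range(94,52,-3))+list(range(52,39,-2)):
    a=np.radians(d); q=np.array([78-R*np.cos(a),125+R*np.sin(a)])
    if p is not None: print(d,np.round([q[0]-p[0],-(q[1]-p[1])],1),np.round(q))
    p=q
```

```text
t 20.48 TCP kiln mm [112.5  -2.1 306.3] yaw -19.18 F kiln [-2.3 -0.3  4.2] open 8.6 q [-24.  29.  70.  -0.  81.  -4.]
97 [-10.1  -1.5] [102. 319.]
94 [-10.2  -1. ] [ 92. 320.]
91 [-10.2  -0.4] [ 81. 320.]
88 [-10.2   0.1] [ 71. 320.]
85 [-10.2   0.6] [ 61. 319.]
82 [-10.1   1.2] [ 51. 318.]
79 [-10.1   1.7] [ 41. 316.]
76 [-10.    2.2] [ 31. 314.]
73 [-9.8  2.7] [ 21. 311.]
70 [-9.7  3.2] [ 11. 308.]
67 [-9.5  3.7] [  2. 304.]
64 [-9.3  4.2] [ -7. 300.]
61 [-9.1  4.7] [-17. 296.]
58 [-8.8  5.2] [-25. 290.]
55 [-8.5  5.6] [-34. 285.]
52 [-8.2  6.1] [-42. 279.]
50 [-5.3  4.3] [-47. 274.]
48 [-5.1  4.5] [-52. 270.]
46 [-5.   4.6] [-57. 265.]
44 [-4.8  4.8] [-62. 260.]
42 [-4.6  5. ] [-67. 255.]
40 [-4.5  5.1] [-71. 250.]
```

>>> {"op": "send_rows", "data": {"moves": "0 -5 -0.8 0 0;0 -5.1 -0.7 0 0;0 -10.2 -1 0 0;0 -10.2 -.4 0 0;0 -10.2 .1 0 0;0 -10.2 .6 0 0;0 -10.1 1.2 0 0;0 -10.1 1.7 0 0;0 -10 2.2 0 0;0 -9.8 2.7 0 0;0 -9.7 3.2 0 0;0 -9.5 3.7 0 0;0 -9.3 4.2 0 0;0 -9.1 4.7 0 0;0 -8.8 5.2 0 0;0 -8.5 5.6 0 0;0 0 0 0 0"}}

```text
time_s: 21.9
position: [0.5042, -0.1105, 0.2717]
tcp_rot: [[0.945, -0.002, 0.328], [-0.328, 0.002, 0.945], [-0.003, -1.0, 0.001]]
force: [-0.7, 0.4, -0.6]
opening: 0.1
```

Run:
```python
from h import *
st()
```

```text
t 21.9 TCP kiln mm [-35.4  -1.2 271.7] yaw -19.16 F kiln [-0.8  0.2 -0.6] open 8.7 q [-25.  18.  94.   0.  68.  -6.]
```

>>> {"op": "send_rows", "data": {"moves": "0 -8.2 6.1 0 0;0 -5.3 4.3 0 0;0 -2.6 2.2 0 0;0 -2.6 2.2 0 0;0 -2.5 2.3 0 0;0 -2.5 2.3 0 0;0 0 0 0 0;0 0 0 0 0"}}

```text
time_s: 22.57
position: [0.4836, -0.1034, 0.2531]
tcp_rot: [[0.944, -0.001, 0.329], [-0.329, 0.002, 0.944], [-0.001, -1.0, 0.001]]
force: [-0.1, 6.0, 0.8]
opening: 0.102
```

Run:
```python
from h import *
st()
c=capture('scene'); pr=KO+KR@np.array([.0095,-.14,.19])
r,cc=map(int,proj(c,pr)); cv2.imwrite('pics/d1.png',cv2.resize(c['image'][r-40:r+40,cc-50:cc+50],None,fx=6,fy=6,interpolation=cv2.INTER_CUBIC))
```

```text
t 22.57 TCP kiln mm [-57.2  -1.3 253.1] yaw -19.18 F kiln [-2.1  5.6  0.8] open 8.9 q [-25.  18.  98.   0.  64.  -6.]
```

View pics/d1.png

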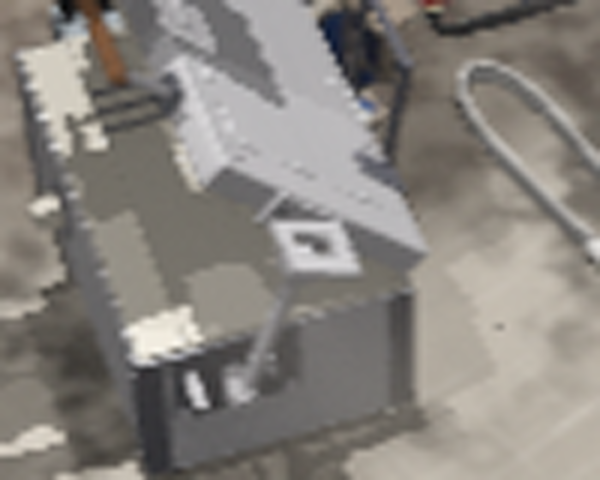

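The lug's hole is coming down over the rod tip (crop (315,243)). I'll lower the last few degrees slowly.

>>> {"op": "send_rows", "data": {"moves": "0 -2.4 2.4 0 0;0 -2.4 2.4 0 0;0 -2.3 2.5 0 0;0 0 0 0 0;0 0 0 0 0"}}

```text
time_s: 23.03
position: [0.477, -0.1011, 0.2458]
tcp_rot: [[0.944, -0.001, 0.329], [-0.329, 0.002, 0.944], [-0.001, -1.0, 0.001]]
force: [0.8, 5.0, 0.9]
opening: 0.104
```

Run:
```python
from h import *
st()
```

```text
t 23.03 TCP kiln mm [-64.2  -1.3 245.8] yaw -19.19 F kiln [-0.9  5.   0.9] open 9.0 q [-25.  18. 100.   0.  62.  -6.]
```

>>> {"op": "send_rows", "data": {"moves": "0 -1.5 1.7 0 0;0 -1.5 1.7 0 0;0 -1.5 1.7 0 0;0 0 0 0 0;0 0 0 0 0"}}

```text
time_s: 23.45
position: [0.4728, -0.0996, 0.2407]
tcp_rot: [[0.944, -0.0, 0.329], [-0.329, 0.002, 0.944], [-0.001, -1.0, 0.001]]
force: [-0.6, 5.3, 0.8]
opening: 0.101
```

Run:
```python
from h import *
st()
```

```text
t 23.45 TCP kiln mm [-68.6  -1.3 240.7] yaw -19.19 F kiln [-2.3  4.8  0.8] open 8.8 q [-25.  18. 101.   0.  62.  -6.]
```

>>> {"op": "send_rows", "data": {"moves": "0 -1.2 1.3 0 0;0 -1.2 1.3 0 0;0 0 0 0 0;0 0 0 0 0"}}

```text
time_s: 23.78
position: [0.471, -0.099, 0.2383]
tcp_rot: [[0.944, 0.001, 0.329], [-0.329, 0.001, 0.944], [0.0, -1.0, 0.002]]
force: [1.4, 4.9, 1.2]
opening: 0.105
```

Run:
```python
from h import *
st()
```

```text
t 23.78 TCP kiln mm [-70.5  -1.3 238.3] yaw -19.2 F kiln [-0.3  5.1  1.2] open 9.1 q [-25.  18. 101.   0.  61.  -6.]
```

>>> {"op": "send_rows", "data": {"moves": "0 -1 1.2 0 0;0 -1 1.2 0 0;0 0 0 0 0;0 0 0 0 0"}}

```text
time_s: 24.12
position: [0.4707, -0.0989, 0.2376]
tcp_rot: [[0.944, 0.005, 0.329], [-0.329, -0.0, 0.944], [0.004, -1.0, 0.001]]
force: [0.8, 6.7, 8.7]
opening: 0.101
```

Run:
```python
from h import *
st()
```

```text
t 24.12 TCP kiln mm [-70.9  -1.3 237.6] yaw -19.2 F kiln [-1.5  6.6  8.7] open 8.8 q [-25.  18. 101.   0.  61.  -6.]
```

Lowering has stopped against something firm at about 0.70 rad, with Fz up at 8.7 N. I'll check the picture before letting go.

Run:
```python
from h import *
st()
c=capture('scene'); pr=KO+KR@np.array([.0095,-.14,.183])
print(proj(c,pr),[(round(q['p'],2),q['pixel']) for k in('lid_hole','prop_tip') for q in mark_of(c,k)[:1]])
r,cc=map(int,proj(c,pr)); cv2.imwrite('pics/d2.png',cv2.resize(c['image'][r-40:r+40,cc-50:cc+50],None,fx=7,fy=7,interpolation=cv2.INTER_CUBIC))
```

```text
t 24.12 TCP kiln mm [-70.9  -1.3 237.6] yaw -19.2 F kiln [-1.5  6.6  8.7] open 8.8 q [-25.  18. 101.   0.  61.  -6.]
(np.float64(201.46092250650582), np.float64(251.20831275278275)) [(0.59, [200.9, 250.0])]
```

View pics/d2.png

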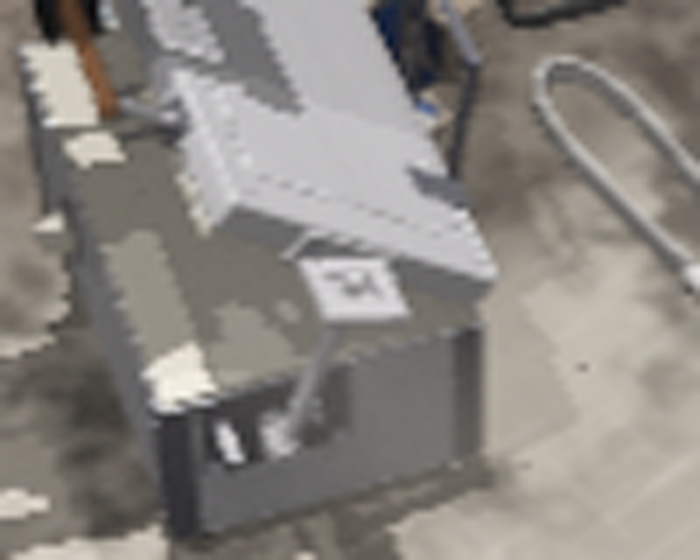

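The rod tip shows in the hole (crop (350,285)) and the collar is under the lug. I'll release and withdraw.

>>> {"op": "send_rows", "data": {"moves": "28 0 0 0 0;28 0 0 0 0;28 0 0 0 0;28 0 -5 0 0;28 0 -15 0 0;28 0 -25 0 0;28 0 -25 0 0;28 -25 -10 0 0;28 -25 0 0 0;28 -25 0 0 0;28 0 0 0 0;28 0 0 0 0"}}

```text
time_s: 25.27
position: [0.397, -0.0742, 0.3162]
tcp_rot: [[0.944, 0.0, 0.329], [-0.329, -0.001, 0.944], [0.001, -1.0, -0.001]]
force: [0.1, -0.5, 0.1]
opening: 0.323
```

Run:
```python
from h import *
st(); ims=[]
for n in('scene','top'):
    c=capture(n)
    for k,z,p in(('lid_hole',.183,[9.3,-140,183]),('lid_handle',.2506,[-71,0,250.6]),('steel_cup',0,0),('frit_jar',0,0),('wax_cake',0,0),('jacks',0,0)):
        for q in mark_of(c,k)[:1]:
            w=world(c,q['pixel'],z); print(n,k,round(q['p'],2),np.round(w,3),np.round(1000*KR.T@(w-KO)) if p else '',p or '')
    r,cc=map(int,proj(c,KO+[0,0,.15])); ims.append(cv2.resize(c['image'][r-60:r+60,cc-60:cc+60],(400,400),interpolation=cv2.INTER_CUBIC))
cv2.imwrite('pics/f.png',np.hstack(ims))
```

```text
t 25.27 TCP kiln mm [-148.6   -2.2  316.2] yaw -19.18 F kiln [ 0.3 -0.4  0.1] open 28.1 q [-27.   6. 104.  -0.  71.  -7.]
scene lid_hole 0.78 [ 0.502 -0.265  0.183] [  13. -148.  183.] [9.3, -140, 183]
scene lid_handle 0.81 [ 0.465 -0.092  0.251] [-79.   4. 251.] [-71, 0, 250.6]
scene steel_cup 0.8 [0.418 0.099 0.   ]  
scene frit_jar 0.96 [ 0.682 -0.404  0.   ]  
scene wax_cake 0.74 [ 0.605 -0.481  0.   ]  
scene jacks 0.82 [ 0.738 -0.206  0.   ]  
top lid_hole 0.83 [ 0.51  -0.255  0.183] [  18. -135.  183.] [9.3, -140, 183]
top lid_handle 0.83 [ 0.474 -0.087  0.251] [-72.  11. 251.] [-71, 0, 250.6]
top steel_cup 0.56 [0.42 0.1  0.  ]  
top frit_jar 0.68 [ 0.702 -0.414  0.   ]  
top wax_cake 0.7 [ 0.601 -0.488  0.   ]  
top jacks 0.75 [ 0.738 -0.22   0.   ]
```

View pics/f.png

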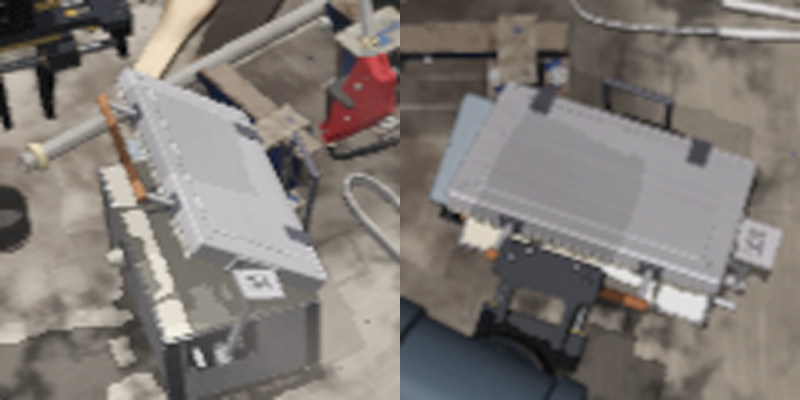

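The lid stands on the prop with the rod tip in the lug's hole, seen from both cameras (scene crop (260,283), top crop (757,245)), and the gripper is clear.

```bash
python3 -c "
from rig import *
print(hand_in())"
```

```text
the job is handed in; nothing more can be done
None
```

The kiln lid is resting on its prop with the rod's tip in the lug hole, and I handed the job in at about 25 s of the 64 s allowed.

- **Lid back:** I lifted it by the handle to about 100 degrees and let go only once it was back on its rest. It stayed there by itself.
- **Prop rod:** I swung it up by its collar and pressed it firmly against its stop, feeling about 12 N backward. The picture then showed the tip where it should be.
- **Lid down:** I held the handle all the way down until the lug seated on the collar at about 0.70 rad. The upward force rose from about 1 N to 9 N there. I then let go and backed away.

**Last checks:**
- Both cameras show the tip in the hole and the lid standing at the prop angle. The gripper was clear, with forces near zero.
- The cup, jar, wax cake and jacks are within about 2 cm of their first measured positions, which is about the scatter of the measurements. The arm never went near the jar, wax cake or jacks, and passed well above the cup.
- **Sideways force:** about 5 N showed on the handle while the tip entered the hole. It was gone after release.
- **Hole position:** the network's estimates were 8–10 mm off the expected point and disagreed between the two cameras. For the fit I relied on the pictures and the contact force instead.

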